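Load the shaker, latch its keeper bar and engage the drive

TASK

Stand the white-capped sample bottle from the bench in the free middle bay of the shaker's rack, then swing the keeper bar down over the three caps and press it until its catch snaps and it lies fully shut. Only once the bar is latched, lift the drive lever out of its front (red dot) pocket, move it back and let it drop fully into the rear (green dot) pocket. Leave the other bottles where they stand.

Things in the scene. Friction and masses are not known exactly. Their poses are not given: they have to be found in the camera images.
- shaker: white bench shaker 190 x 380 x 50 mm (depth x width x deck height), fixed; origin at the centre of its underside on the bench; +x is its rear (away from the robot), +y its left, z up. On its deck a grey rack with three square bays in a row along y, centres 72 mm apart (left, middle, right); at its right end a drive lever in a gate.
- bay_mid (a point): centre of the floor of the middle (free) bay. The bay is 58 x 58 mm; its side walls and rear wall are 30 mm high, the front lip 10 mm. The left and right bays are 72 mm away along the shaker's +y and -y and hold bottles that stand up to 105 mm above this floor.
- bottle_3: the bottle to load: white plastic sample bottle with white cap, 50 mm diameter, 100 mm high, 80 g, standing on the bench; origin at the centre of its underside, z up. The body is a cylinder up to 70 mm, then tapers to the neck; the cap is 40 mm wide. Grip the body around 66 mm up, with the fingers on the shaker's front and rear sides when setting it in the bay, to clear the neighbours and the rack's walls.
- bottle_1: equal white-capped bottle already standing in the left bay; origin at the centre of its underside
- bottle_2: equal white-capped bottle already standing in the right bay; origin at the centre of its underside
- keeper (a joint): angle of the keeper bar's hinge in rad: 0 = shut (bar level over the caps), about 1.5 to 1.85 = open, standing up behind the bottles; the stop is at 1.9. The hinge axis is the shaker's y through keeper_hinge. A friction hinge: the bar stays where it is left. At about 0.19 the bar meets a spring catch at its right end and stops; about 9 N down on the grip carries it past the catch, which then holds it at 0. A bottle that is not down on its bay floor blocks the bar.
- keeper_hinge (a point): middle of the keeper bar's hinge axis, 85 mm behind the row of bottles and 110 mm above the bay floors
- keeper_grip (a point): middle of the keeper bar's grip: a black round rod 14 mm in diameter and 100 mm long, parallel to the hinge axis, in front of the steel cross bar; it turns with the bar. With the bar shut it is 130 mm in front of the hinge axis and 18 mm above it, with a gap of 28 mm between it and the cross bar. It can be pinched from above, front and rear, and led round the hinge; it may turn between the fingers.
- drive_shift (a joint): position of the drive lever along its slot in m: 0 = front (red dot) pocket, park; 0.050 = rear (green dot) pocket, drive. It moves along the shaker's +x, with stops at both ends.
- drive_lift (a joint): how far the drive lever is lifted, in m: 0 = fully down in a pocket, up to 0.022. The land between the pockets is 12 mm high, so the lever must be lifted by 13 mm or more to be moved across; a light spring and its weight (3 to 4 N) pull it down.
- drive_knob (a point): grip point of the drive lever's black knob: upright, 27 mm in diameter, from 20 mm below to 16 mm above this point, its full width from 2 mm below to 8 mm above. It moves with the lever and never turns.
- amber_bottle: bystander: brown bottle with blue cap, 64 mm diameter, 140 mm high, on the bench; origin at the centre of its underside
- red_cap_bottle: bystander: white bottle with red cap, 42 mm diameter, 85 mm high, on the bench; origin at the centre of its underside
There are look-alikes about, which are no part of the job. Leave any turquoise look-alike of the bottle_1 alone.

How it is judged:
By the outcome, as a careful person would: the job done as asked, in the order asked, and still so for the second after the job is handed in, with the robot touching nothing.
It also fails if it takes over 64 s, if anything falls off the work surface, if the arm or the gripper's body presses on something with over 40 N, if the wrist force passes 120 N, or if a joint passes its speed limit or range.

ROBOT

A 6-joint arm with a two-finger parallel gripper is mounted at the origin on a cart in front of the work surface, level with it; the furniture and walls round the work are solid. World frame = base frame: x ahead of the robot, y to its left, z up, the work surface at z = 0. Lengths are in m, angles in degrees, forces in N, time in s.
With the tool pointing down it reaches from about 0.375 to 0.9 m from the base axis. Payload 3.1 kg.
Tool frame: the origin (TCP) lies at the very end of the fingers, on their centre line; the grasp point (between the pads) lies 19 mm behind it; x points along the fingers, z is the direction in which the jaws open and shut, and the axes are right-handed (so a half turn about x gives the same grasp; the last joint's range is limited). The gripper opens to 87 mm and grips with 3 to 60 N. Pads are 19 mm wide; open, the fingers measure 117 mm over their backs; the gripper's body (75 mm by 190 mm) begins 51 mm behind the grasp point.
Start: joints at [58.986, 30.224, 82.088, -0, 67.689, -10.227], TCP at [0.222, 0.584, 0.223] pointing down, gripper open.
Joint ranges: [-176.69, 176.69], [-43.24, 126.21], [12.49, 139.97], [-82, 262], [0, 151.66], [-163.58, 163.58]. Speed limits (degrees/s): [159.86, 159.86, 180, 180, 180, 180].

INTERFACE

Orientations are given as a 3x3 rotation matrix whose columns are the frame's x, y, z axes.
In Python, from rig import bot gives the robot as it stands.
- The arm moves only by the tool send_rows, never from a script. Its arguments are lists of equal length, an entry for each row: "fingers": the opening, from 0 (shut) to 1 (fully open); "dp": the shift along the world's x, y, z in mm, a list of three; "turn": the turn, a rotation vector about the world's x, y, z in rad, a list of three. In form: {"fingers": [fingers, ...], "dp": [[tx, ty, tz], ...], "turn": [[rx, ry, rz], ...]}. A call has 1 to 10 rows; each row is the pose to reach, as a shift and turn from the pose measured when the call began; what a row does not reach only later rows make up. A row lasts 1/12 s, in which the tool goes at most 41.7 mm and 7.16 degrees, less where a joint would pass 70% of its speed; a pose out of reach is approached as far as the arm can. A call with a gripper value outside its range is refused whole. The fingers move at their own pace and stop on an object; the grip force is fixed at half the most. Time passes only in rows, so rows that repeat a pose let the fingers close. It gives the time, the measured TCP pose, the force and the opening at its end, in the units of the state.
- bot.read_state(): the state, without advancing time (a new reading comes with each control period).
- bot.capture(name): name is "side" or "top"; returns a dict with "img" (384x512x3 uint8, blue, green, red), "z_map" (384x512 float32, m along the optical axis (not along the pixel's ray), 0 where there is no reading), "mtx" (3x3 intrinsics, pixels), "origin" and "orientation" of the camera in the world. Camera axes: x right, y up, looking along -z (the intrinsics and any distortion apply to the point x, -y, -z); pixel columns grow to the right and rows downward; lengths in m; the calibration is good to about 2 mm. A picture is of the moment at which its call begins.
- bot.hand_in(): hands the job in, once; it reports no verdict.
The state is a dict: "time_s": time; "joint_positions": joint angles; "qvel": joint speeds; "tau": joint torques, N m; "position": TCP position; "tcp_rot": TCP orientation; "force": force on the tool from outside, world axes, zero at the start; "moment": the same for the moment, N m; "opening": opening from 0.0 (shut) to 1.0 (fully open).
Only numpy, scipy, OpenCV 4.12 (cv2) and the standard library are available. Lean on these libraries where they do the work, as an engineer would, in place of code of your own. Each camera call takes 0.05 s, during which the arm holds its last target.

## Working session

There is one attempt and no reset: what is moved stays moved. The work goes in short steps, Python scripts to look and compute and a tool call to move; the robot and the scene stay as the last step left them, time stands still between calls to the robot, and variables do not carry over. Pictures are saved under pics/ and viewed, and the job is handed in when it is done.

Besides the shell and the picture viewer there is one more tool, called after "Request:" as name(argument=value, ...), one argument or row to a line, values as JSON. send_rows: Moves the arm, as the interface text tells. Its arguments: {"type":"object","properties":{"fingers":{"type":"array","items":{"type":"number"}},"dp":{"type":"array","items":{"type":"array","items":{"type":"number"}}},"turn":{"type":"array","items":{"type":"array","items":{"type":"number"}}}},"required":["fingers","dp","turn"]}

```bash
mkdir -p pics; ls
cat > h.py <<'E'
import numpy as np, cv2, pickle
from rig import bot
def cap(n,tag):
    c=bot.capture(n); cv2.imwrite(f'pics/{tag}.png',c['img']); pickle.dump(c,open(f'pics/{tag}.pkl','wb')); return c
def load(tag): return pickle.load(open(f'pics/{tag}.pkl','rb'))
def ray(c,u,v):
    K=np.array(c['mtx']); d=np.array([(u-K[0,2])/K[0,0],-(v-K[1,2])/K[1,1],-1.0])
    return np.array(c['origin']),np.array(c['orientation'])@d
def plane(c,u,v,z):
    o,d=ray(c,u,v); return o+d*(z-o[2])/d[2]
def pt(c,u,v):
    o,d=ray(c,u,v); return o+d*c['z_map'][int(v),int(u)]
def cloud(c):
    H,W=c['z_map'].shape; u,v=np.meshgrid(np.arange(W),np.arange(H)); K=np.array(c['mtx'])
    d=np.stack([(u-K[0,2])/K[0,0],-(v-K[1,2])/K[1,1],-np.ones_like(u,float)],-1)*c['z_map'][...,None]
    return d@np.array(c['orientation']).T+np.array(c['origin'])
E
python3 - <<'E'
from h import *
for n in('side','top'):
    c=cap(n,n+'0'); print(n,c['mtx'],c['origin'],c['orientation'],c.keys())
print(bot.read_state())
E
```

```text
pics
side [[409.54506493   0.         251.31010963]
 [  0.         409.54506493 191.09978224]
 [  0.           0.           1.        ]] [ 0.49486606 -0.98556735  0.92463533] [[ 0.99809888  0.04929072 -0.03700064]
 [-0.05994913  0.63704874 -0.76848878]
 [-0.01430815  0.76924595  0.63879257]] dict_keys(['img', 'z_map', 'mtx', 'origin', 'orientation'])
top [[387.8201394    0.         256.93806589]
 [  0.         387.8201394  189.65078161]
 [  0.           0.           1.        ]] [ 0.3435764  -0.04431296  1.24900991] [[-7.24460469e-04  9.85366083e-01 -1.70449866e-01]
 [-9.99906923e-01 -3.03605340e-03 -1.33014538e-02]
 [-1.36242963e-02  1.70424364e-01  9.85276568e-01]] dict_keys(['img', 'z_map', 'mtx', 'origin', 'orientation'])
{'time_s': 0.1, 'joint_positions': array([ 5.89841685e+01,  3.02740627e+01,  8.21494161e+01,  1.17703009e-03,
        6.76901119e+01, -1.02255708e+01]), 'qvel': array([ 0.01883982, -0.09049729, -0.11679123,  0.00019989,  0.06042121,
       -0.01739019]), 'tau': array([ 5.59647615e-04, -4.40984881e+01, -1.77151161e+01,  6.35221833e-02,
        5.33227343e-02, -3.61978505e-05]), 'position': array([0.22144342, 0.58374344, 0.2216629 ]), 'tcp_rot': array([[-1.03783674e-03, -9.34883058e-01,  3.54954349e-01],
       [-1.68928605e-03,  3.54955673e-01,  9.34881606e-01],
       [-9.99998035e-01,  3.70635045e-04, -1.94767095e-03]]), 'force': array([-0.1430132 ,  0.12476164, -0.64497921]), 'moment': array([0.00535784, 0.00569266, 0.01767438]), 'opening': 0.9981464107512985}
```

View pics/side0.png

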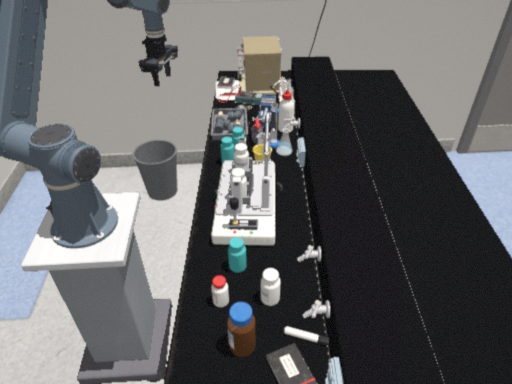

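View pics/top0.png

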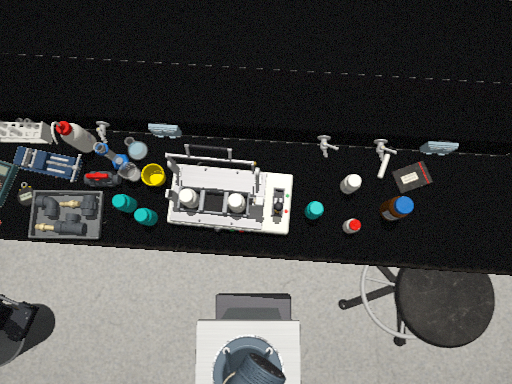

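Top view: the shaker spans about x 168–293, y 155–233. White-capped bottle on the bench is at top (352,184) / side (270,287). Other candidates are the turquoise ones at (314,210), (123,202) and (146,216), and the red-cap at (352,226), which don't fit the description. Enlarging to confirm.

Run:
```python
from h import *
t=load('top0');s=load('side0')
cv2.imwrite('pics/tc.png',cv2.resize(t['img'][140:245,155:375],None,fx=3.6,fy=3.6,interpolation=cv2.INTER_CUBIC))
cv2.imwrite('pics/sc.png',cv2.resize(s['img'][90:315,190:330],None,fx=2.6,fy=2.6,interpolation=cv2.INTER_CUBIC))
P=cloud(t)
for n,(u,v) in dict(b3=(352,183),b1=(188,196),b2=(236,202),bay=(213,200),deck=(285,220),knob=(279,207),redc=(352,226),grip=(207,148)).items():
    print(n,P[v,u].round(4))
```

```text
b3 [ 0.5623 -0.3153  0.0971]
b1 [0.5138 0.1664 0.1624]
b2 [0.4965 0.0298 0.1606]
bay [0.5175 0.1084 0.0574]
deck [ 0.4558 -0.115   0.0468]
knob [ 0.4827 -0.0922  0.1549]
redc [ 0.4333 -0.3109  0.0924]
grip [0.6139 0.0943 0.3049]
```

View pics/tc.png

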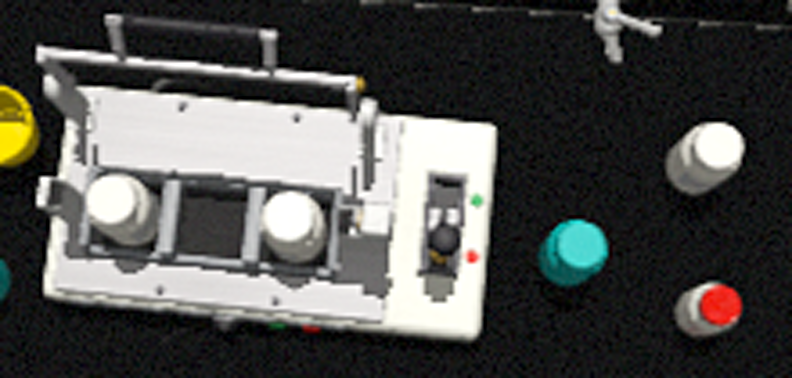

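View pics/sc.png

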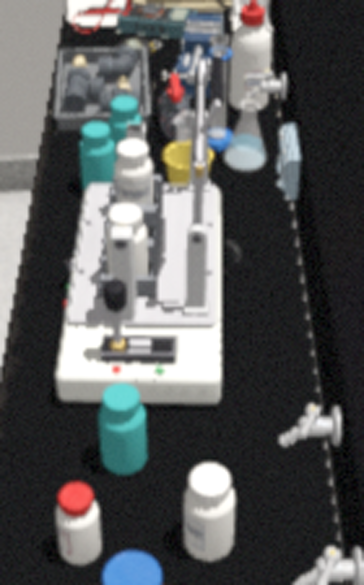

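The white-capped bench bottle is confirmed at top (352,184), with its plain white cap and body; the turquoise (314,210) and the red-cap don't fit. Middle bay is free, bar stands open, and the lever is at the front, red dot. Measuring now.

Run:
```python
from h import *
for nm in('top0','side0'):
    c=load(nm);P=cloud(c); img=c['img'].astype(int)
    hsv=cv2.cvtColor(c['img'],cv2.COLOR_BGR2HSV)
    def cen(box,zlo,zhi,ok=True,lab=''):
        m=(P[...,0]>box[0])&(P[...,0]<box[1])&(P[...,1]>box[2])&(P[...,1]<box[3])&(P[...,2]>zlo)&(P[...,2]<zhi)&ok
        q=P[m]
        if len(q)<3: print(nm,lab,len(q));return
        print(nm,lab,len(q),'mean',q.mean(0).round(4),'min',q.min(0).round(4),'max',q.max(0).round(4),'mid',((q.min(0)+q.max(0))/2).round(4))
    white=(hsv[...,1]<50)&(hsv[...,2]>120)
    dark=hsv[...,2]<80
    cen((.50,.62,-.38,-.25),.09,.106,white,'b3cap')
    cen((.50,.62,-.38,-.25),.02,.07,white,'b3body')
    cen((.44,.56,.10,.21),.150,.172,white,'b1cap')
    cen((.44,.56,.0,.06),.150,.172,white,'b2cap')
    cen((.42,.56,-.16,-.05),.11,.19,dark,'knob')
    cen((.55,.70,-.02,.20),.25,.36,dark,'grip')
    cen((.35,.8,-.16,.3),.04,.056,True,'deck')
    # deck corner rectangle
    m=(P[...,2]>.04)&(P[...,2]<.062)&(P[...,0]>.35)&(P[...,0]<.7)&(P[...,1]>-.17)&(P[...,1]<.28)&(hsv[...,1]<60)&(hsv[...,2]>90)
    q=P[m][:,:2].astype(np.float32); r=cv2.minAreaRect(q); print(nm,'rect',r)
    # grip pixel-based
    m=((P[...,2]>.28)&(P[...,2]<.4)&(P[...,0]>.5)&(P[...,0]<.75)&(P[...,1]>-.1)&(P[...,1]<.3))
    ys,xs=np.where(m); print('high pix',len(xs), xs.min() if len(xs) else 0, xs.max() if len(xs) else 0)
    for y,x in list(zip(ys,xs))[::12]: print((x,y),P[y,x].round(3),c['img'][y,x])
```

```text
top0 b3cap 135 mean [ 0.5707 -0.3196  0.0999] min [ 0.5518 -0.3395  0.0926] max [ 0.5894 -0.3009  0.1043] mid [ 0.5706 -0.3202  0.0985]
top0 b3body 13 mean [ 0.5714 -0.3021  0.0561] min [ 0.5489 -0.3334  0.0295] max [ 0.5961 -0.2953  0.0699] mid [ 0.5725 -0.3144  0.0497]
top0 b1cap 156 mean [0.5165 0.1742 0.1611] min [0.4978 0.1558 0.1501] max [0.5345 0.1933 0.1675] mid [0.5161 0.1746 0.1588]
top0 b2cap 155 mean [0.5028 0.0343 0.1617] min [0.4843 0.0154 0.1536] max [0.5224 0.0526 0.1666] mid [0.5034 0.034  0.1601]
top0 knob 48 mean [ 0.4841 -0.0892  0.1547] min [ 0.4746 -0.1011  0.1444] max [ 0.4971 -0.0778  0.1608] mid [ 0.4858 -0.0894  0.1526]
top0 grip 370 mean [0.6036 0.0943 0.2842] min [ 0.581  -0.0046  0.2504] max [0.628  0.1942 0.3123] mid [0.6045 0.0948 0.2814]
top0 deck 2118 mean [ 0.5309 -0.0128  0.0493] min [ 0.4156 -0.1598  0.04  ] max [0.7507 0.2995 0.056 ] mid [0.5832 0.0699 0.048 ]
top0 rect ((0.524915337562561, 0.058141887187957764), (0.3792771100997925, 0.1939273178577423), 84.31044006347656)
high pix 279 184 230
(np.int64(188), np.int64(143)) [0.628 0.143 0.302] [12
[... 2432 characters left out ...]
229881287, 0.1899295151233673), 84.11959838867188)
high pix 120 269 275
(np.int64(273), np.int64(111)) [0.621 0.147 0.302] [144 142 144]
(np.int64(273), np.int64(114)) [0.619 0.121 0.306] [56 50 55]
(np.int64(273), np.int64(116)) [0.617 0.108 0.307] [56 48 51]
(np.int64(271), np.int64(118)) [0.611 0.106 0.301] [65 59 62]
(np.int64(273), np.int64(120)) [0.615 0.081 0.308] [53 51 51]
(np.int64(275), np.int64(122)) [0.62  0.075 0.305] [72 71 71]
(np.int64(272), np.int64(125)) [0.61  0.059 0.305] [51 48 49]
(np.int64(274), np.int64(127)) [0.614 0.042 0.308] [66 64 66]
(np.int64(272), np.int64(130)) [0.607 0.036 0.302] [146 144 146]
(np.int64(272), np.int64(133)) [0.607 0.031 0.295] [126 124 126]
```

Run:
```python
from h import *
s=load('side0');t=load('top0')
cv2.imwrite('pics/g.png',cv2.resize(s['img'][0:110,80:220],None,fx=5,fy=5,interpolation=cv2.INTER_CUBIC))
R=bot.read_state()['tcp_rot'];p=bot.read_state()['position']
P=cloud(s)
m=np.linalg.norm(P-p,axis=-1)<.4
L=(P[m]-p)@R
for a in np.arange(-.36,.02,.02):
    q=L[(L[:,0]>=a)&(L[:,0]<a+.02)]
    if len(q): print(round(a,2),len(q),'y',q[:,1].min().round(3),q[:,1].max().round(3),'z',q[:,2].min().round(3),q[:,2].max().round(3))
# shaker frame
th=np.deg2rad(-5.7); X=np.array([np.cos(th),np.sin(th),0]);Y=np.array([-np.sin(th),np.cos(th),0]);Z=np.array([0,0,1.])
B=np.array([.5098,.1043,0]); M=np.stack([X,Y,Z],1)
for nm in('top0','side0'):
    c=load(nm);Q=(cloud(c)-B)@M
    m=(np.abs(Q[...,0])<.05)&(np.abs(Q[...,1])<.13)&(Q[...,2]>.075)&(Q[...,2]<.1)
    q=Q[m]; print(nm,len(q))
    # side walls: profile along y for |x|<.02
    w=q[(np.abs(q[:,0])<.025)]
    h,e=np.histogram(w[:,1],bins=np.arange(-.13,.13,.004)); print([(round(a*1000),int(n)) for a,n in zip(e,h) if n])
    print('wall z', np.percentile(w[:,2],[10,50,90]).round(4))
    w=q[(np.abs(q[:,1])<.024)]
    h,e=np.histogram(w[:,0],bins=np.arange(-.05,.05,.004)); print('x',[(round(a*1000),int(n)) for a,n in zip(e,h) if n])
    m=(np.abs(Q[...,0])<.02)&(np.abs(Q[...,1])<.02)&(Q[...,2]<.075); print('floor z',np.percentile(Q[m][:,2],[10,50,90]) if m.sum() else None)
    d=Q[(Q[...,2]>.044)&(Q[...,2]<.054)&(Q[...,0]>-.2)&(Q[...,0]<.2)&(Q[...,1]>-.3)&(Q[...,1]<.2)]
    print('deck',np.percentile(d,[.5,99.5],axis=0).round(4).tolist())
```

```text
-0.36 41 y -0.032 0.046 z -0.179 -0.151
-0.34 215 y -0.049 0.084 z -0.174 -0.061
-0.32 169 y -0.066 0.03 z -0.17 0.017
-0.3 143 y -0.068 0.061 z -0.096 0.029
-0.28 127 y -0.062 0.05 z -0.054 0.015
-0.26 101 y -0.036 0.023 z -0.04 0.007
-0.24 103 y -0.037 0.024 z -0.041 0.014
-0.22 118 y -0.039 0.028 z -0.04 0.023
-0.2 93 y -0.038 0.025 z -0.04 0.013
-0.18 172 y -0.041 0.036 z -0.058 0.02
-0.16 90 y -0.04 0.02 z -0.059 0.019
-0.14 104 y -0.028 0.022 z -0.058 0.016
-0.12 297 y -0.042 0.035 z -0.1 0.095
-0.1 198 y -0.041 0.036 z -0.098 0.093
-0.08 98 y -0.04 0.035 z -0.095 0.077
-0.06 45 y -0.017 0.01 z -0.069 0.056
-0.04 57 y -0.015 0.011 z -0.062 0.059
-0.02 53 y -0.013 0.013 z -0.06 0.051
0.0 6 y -0.011 0.009 z -0.053 0.048
top0 582
[(-130, 1), (-126, 2), (-122, 1), (-118, 1), (-114, 2), (-110, 6), (-106, 19), (-102, 8), (-98, 3), (-94, 4), (-90, 3), (-86, 1), (-82, 2), (-78, 1), (-74, 2), (-70, 1), (-66, 1), (-54, 1), (-46, 3), (-42, 24), (-38, 22), (-34, 21), (-30, 10), (26, 5), (30, 31), (34, 21), (38, 23), (42, 7), (46, 11), (50, 3), (54, 2), (58, 2), (62, 3), (66, 1), (70, 1), (74, 1), (78, 1), (98, 2), (102, 17), (106, 19), (110, 4), (114, 1), (118, 2), (122, 2)]
wall z [0.0831 0.0912 0.0951]
x [(-38, 1), (-34, 2), (26, 1), (30, 29), (34, 22), (38, 1)]
floor z [0.0587571  0.06169199 0.06502528]
deck [[-0.075, -0.2329, 0.0442], [0.1153, 0.1901, 0.0538]]
side0 324
[(-122, 2), (-118, 6), (-114, 17), (-110, 7), (-106, 1), (-102, 1), (-98, 5), (-94, 8), (-90, 11), (-86, 4), (-82, 8), (-78, 1), (18, 1), (22, 2), (26, 11), (30, 3), (34, 5), (38, 6), (42, 14), (46, 18), (50, 7), (54, 6), (58, 2)]
wall z [0.0794 0.0902 0.0971]
x [(18, 2), (22, 1), (26, 2), (30, 7), (34, 12), (38, 2)]
floor z None
deck [[-0.072, -0.2397, 0.0441], [0.1152, 0.1915, 0.0538]]
```

View pics/g.png

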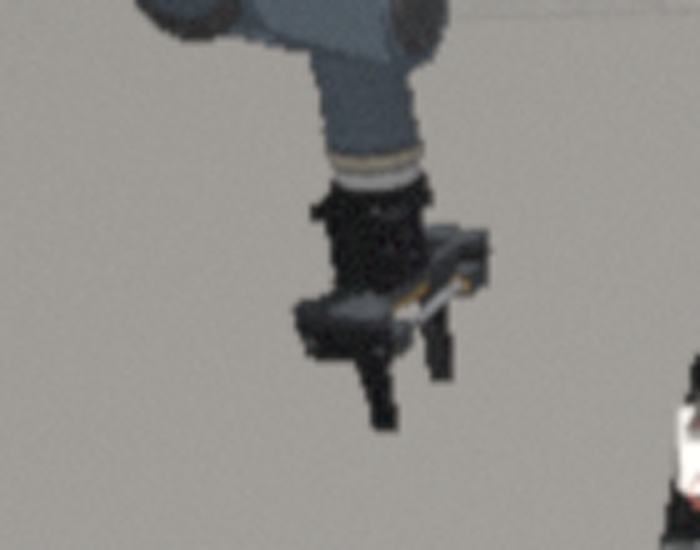

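Run:
```python
from h import *
for nm,boxes in(('top0',dict(b3=(335,360,170,196),b1=(175,200,183,208),b2=(224,250,188,214))),('side0',dict(b3=(258,284,265,290)))):
    c=load(nm);P=cloud(c)
    for k,(a,b,e,f) in boxes.items():
        z0=.100 if k=='b3' else .161
        m=np.zeros(P.shape[:2],np.uint8); s=P[e:f,a:b,2]; m[e:f,a:b]=(abs(s-z0)<.006)&(c['img'][e:f,a:b].min(-1)>120)
        cs,_=cv2.findContours(m,0,2); k0=max(cs,key=cv2.contourArea); (u,v),r=cv2.minEnclosingCircle(k0); el=cv2.fitEllipse(k0)
        print(nm,k,(u,v,r),plane(c,u,v,z0).round(4),'ell',el[0],plane(c,*el[0],z0).round(4))
t=load('top0');P=cloud(t)
for n,bx in dict(teal=(303,325,200,221),amber=(378,414,194,222),red=(342,364,216,238),tap=(315,340,132,158),tap2=(370,398,135,160),stick=(372,395,155,180)).items():
    a,b,e,f=bx;q=P[e:f,a:b].reshape(-1,3);q=q[q[:,2]>.012]
    print(n,np.percentile(q,[2,98],axis=0).round(3).tolist())
# bar side-profile in shaker frame
th=np.deg2rad(-5.7); X=np.array([np.cos(th),np.sin(th),0]);Y=np.array([-np.sin(th),np.cos(th),0])
M=np.stack([X,Y,[0,0,1]],1);B=np.array([.5098,.1043,.061])
for nm in('top0','side0'):
    Q=(cloud(load(nm))-B)@M
    for lab,(ya,yb) in dict(center=(-.04,.04),all=(-.14,.14)).items():
        for z in np.arange(.1,.27,.015):
            q=Q[(Q[...,1]>ya)&(Q[...,1]<yb)&(Q[...,2]>z)&(Q[...,2]<z+.015)&(Q[...,0]>.05)&(Q[...,0]<.2)]
            if len(q): print(nm,lab,z.round(3),len(q),'x',q[:,0].min().round(3),np.median(q[:,0]).round(3),q[:,0].max().round(3),'y',q[:,1].min().round(3),q[:,1].max().round(3))
```

```text
top0 b3 (353.4029235839844, 180.34466552734375, 6.5426859855651855) [ 0.5699 -0.3191  0.1   ] ell (353.58526611328125, 180.0821533203125) [ 0.5707 -0.3197  0.1   ]
top0 b1 (185.3076934814453, 195.0, 6.984867095947266) [0.517  0.1744 0.161 ] ell (185.08876037597656, 195.08290100097656) [0.5167 0.175  0.161 ]
top0 b2 (234.3333282470703, 199.6666717529297, 6.871948719024658) [0.5032 0.0345 0.161 ] ell (234.29527282714844, 199.72512817382812) [0.503  0.0346 0.161 ]
side0 b3 (270.4310302734375, 274.8448181152344, 7.656714916229248) [ 0.571  -0.3279  0.1   ] ell (270.3014831542969, 275.1002502441406) [ 0.5706 -0.3287  0.1   ]
teal [[0.464, -0.222, 0.024], [0.508, -0.179, 0.104]]
amber [[0.459, -0.471, 0.019], [0.518, -0.419, 0.144]]
red [[0.419, -0.334, 0.019], [0.457, -0.299, 0.089]]
tap [[0.658, -0.289, 0.016], [0.718, -0.209, 0.129]]
tap2 [[0.65, -0.474, 0.014], [0.705, -0.379, 0.13]]
stick [[0.344, -0.471, 0.012], [0.67, -0.044, 1.249]]
top0 center 0.175 4 x 0.081 0.081 0.082 y -0.027 0.03
top0 center 0.19 89 x 0.08 0.082 0.093 y -0.039 0.039
top0 center 0.205 78 x 0.081 0.087 0.092 y 
[... 694 characters left out ...]
0 center 0.19 46 x 0.083 0.086 0.093 y -0.038 0.038
side0 center 0.205 10 x 0.083 0.089 0.092 y -0.036 0.039
side0 center 0.235 66 x 0.101 0.107 0.113 y -0.04 0.039
side0 all 0.1 45 x 0.075 0.086 0.097 y -0.138 0.123
side0 all 0.115 38 x 0.077 0.085 0.097 y -0.135 0.129
side0 all 0.13 15 x 0.082 0.088 0.091 y -0.123 -0.117
side0 all 0.145 20 x 0.082 0.087 0.094 y -0.123 -0.117
side0 all 0.16 18 x 0.082 0.089 0.094 y -0.122 -0.117
side0 all 0.175 16 x 0.082 0.088 0.094 y -0.127 -0.094
side0 all 0.19 138 x 0.082 0.087 0.095 y -0.13 0.113
side0 all 0.205 46 x 0.083 0.092 0.098 y -0.114 0.091
side0 all 0.22 18 x 0.095 0.1 0.107 y -0.064 0.053
side0 all 0.235 99 x 0.101 0.107 0.113 y -0.063 0.054
```

Request:
send_rows(
  fingers=[0,0,0,0,0,0,0,0,0,0],
  dp=[
    [0,0,40],
    [353,-486,63],
    [353,-486,63],
    [353,-486,63],
    [353,-486,63],
    [353,-486,63],
    [353,-486,63],
    [353,-486,63],
    [353,-486,63],
    [353,-486,63],
  ],
  turn=[
    [0,0,-0.1],
    [0,0,-1.307],
    [0,0,-1.307],
    [0,0,-1.307],
    [0,0,-1.307],
    [0,0,-1.307],
    [0,0,-1.307],
    [0,0,-1.307],
    [0,0,-1.307],
    [0,0,-1.307],
  ],
)

```text
time_s: 0.93
position: [0.4421, 0.2787, 0.2758]
tcp_rot: [[-0.003, 0.023, 1.0], [0.0, 1.0, -0.023], [-1.0, 0.0, -0.003]]
force: [0.4, -0.7, 0.6]
opening: 0.329
```

Request:
send_rows(
  fingers=[0,0,0,0,0,0,0,0],
  dp=[
    [132,-181,8],
    [132,-181,8],
    [132,-181,8],
    [132,-181,8],
    [132,-181,8],
    [132,-181,8],
    [132,-181,8],
    [132,-181,8],
  ],
  turn=[
    [0,0,-0.077],
    [0,0,-0.077],
    [0,0,-0.077],
    [0,0,-0.077],
    [0,0,-0.077],
    [0,0,-0.077],
    [0,0,-0.077],
    [0,0,-0.077],
  ],
)

```text
time_s: 1.6
position: [0.5738, 0.0972, 0.2831]
tcp_rot: [[-0.005, 0.102, 0.995], [0.001, 0.995, -0.102], [-1.0, 0.001, -0.005]]
force: [-1.1, 0.2, 0.7]
opening: 0.006
```

Run:
```python
from h import *
for n in('side','top'):
    c=cap(n,n+'1')
s=load('side1')['img'][60:220,190:330];t=load('top1')['img'][110:245,150:300]
a=cv2.resize(s,None,fx=2.8,fy=2.8);b=cv2.resize(t,None,fx=2.6,fy=2.6)
h=max(a.shape[0],b.shape[0]);f=lambda i:cv2.copyMakeBorder(i,0,h-i.shape[0],0,0,0)
cv2.imwrite('pics/m1.png',np.hstack([f(a),f(b)]))
st=bot.read_state();R=st['tcp_rot'];p=st['position'];print(p,st['opening'])
for nm in('side1','top1'):
    P=cloud(load(nm));L=(P[np.linalg.norm(P-p,axis=-1)<.15]-p)@R
    q=L[(L[:,0]>-.06)&(L[:,0]<.01)&(abs(L[:,1])<.03)&(abs(L[:,2])<.03)]
    print(nm,len(q),np.percentile(q,[2,50,98],axis=0).round(4).tolist())
    q=L[(L[:,0]>-.13)&(L[:,0]<-.07)&(abs(L[:,1])<.06)]
    print(nm,len(q),np.percentile(q,[1,50,99],axis=0).round(4).tolist())
```

```text
[0.57270716 0.09888541 0.28333671] 0.005773016307319744
side1 142 [[-0.0551, -0.0177, -0.0129], [-0.0349, -0.013, 0.0015], [-0.0005, 0.0037, 0.0164]]
side1 1187 [[-0.1287, -0.0435, -0.0906], [-0.1071, -0.0279, 0.0022], [-0.072, 0.0291, 0.0944]]Traceback (most recent call last):
  File "<stdin>", line 12, in <module>
    return _quantile_unchecked(
        a, q, axis, out, overwrite_input, method, keepdims, weights)
    return _ureduce(a,
                    func=_quantile_ureduce_func,
    ...<5 lines>...
                    overwrite_input=overwrite_input,
                    method=method)
    r = func(a, **kwargs)
    result = _quantile(arr,
                       quantiles=q,
    ...<2 lines>...
                       out=out,
                       weights=wgt)
    slices_having_nans = np.isnan(arr[-1, ...])
                                  ~~~^^^^^^^^^
IndexError: index -1 is out of bounds for axis 0 with size 0
```

View pics/m1.png

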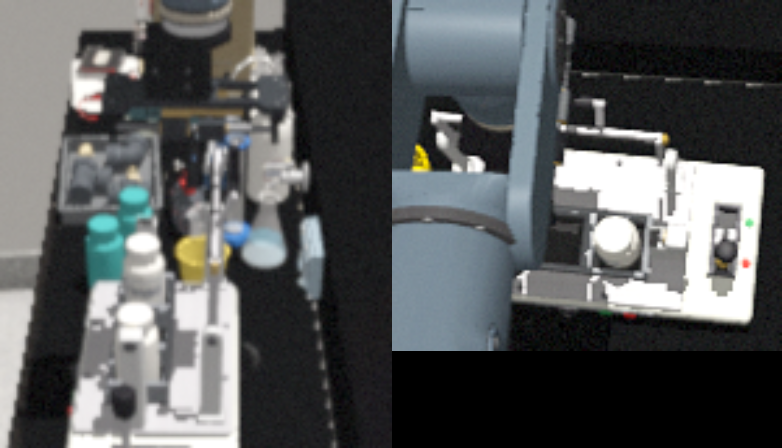

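Request:
send_rows(
  fingers=[0,0,0,0,0,0,0,0,0,0],
  dp=[
    [8,-2,0],
    [16,-3,0],
    [22,-3,0],
    [28,-4,0],
    [34,-4,0],
    [39,-5,0],
    [44,-5,-1],
    [49,-6,-1],
    [54,-6,-2],
    [57,-6,-2],
  ],
  turn=[
    [0,0,0],
    [0,0,0],
    [0,0,0],
    [0,0,0],
    [0,0,0],
    [0,0,0],
    [0,0,0],
    [0,0,0],
    [0,0,0],
    [0,0,0],
  ],
)

```text
time_s: 2.53
position: [0.6301, 0.0926, 0.2808]
tcp_rot: [[-0.006, 0.099, 0.995], [0.001, 0.995, -0.099], [-1.0, 0.0, -0.006]]
force: [-1.5, 0.2, -0.8]
opening: 0.007
```

```bash
cat >> h.py <<'E'
th=np.deg2rad(-5.7); X=np.array([np.cos(th),np.sin(th),0]);Y=np.array([-np.sin(th),np.cos(th),0])
M=np.stack([X,Y,[0,0,1]],1);B=np.array([.5098,.1043,.061])
def bar(c):
    Q=(cloud(c)-B)@M
    for z in np.arange(.1,.27,.01):
        q=Q[(abs(Q[...,1])<.06)&(Q[...,2]>z)&(Q[...,2]<z+.01)&(Q[...,0]>.05)&(Q[...,0]<.2)]
        if len(q)>2: print(z.round(3),len(q),'x',q[:,0].min().round(3),np.median(q[:,0]).round(3),q[:,0].max().round(3))
E
python3 - <<'E'
from h import *
c=cap('side','side2'); bar(c); print(bot.read_state()['position'],bot.read_state()['force'])
cv2.imwrite('pics/m2.png',cv2.resize(c['img'][60:220,190:330],None,fx=3,fy=3))
E
```

```text
0.19 41 x 0.101 0.105 0.117
0.2 57 x 0.104 0.108 0.122
0.21 6 x 0.116 0.119 0.125
0.22 25 x 0.113 0.125 0.142
0.23 86 x 0.113 0.137 0.144
0.24 24 x 0.113 0.122 0.133
0.25 23 x 0.109 0.119 0.133
0.26 40 x 0.106 0.121 0.136
[0.63060767 0.09260799 0.2809254 ] [-0.70269169  0.25272445 -1.43589886]
```

View pics/m2.png

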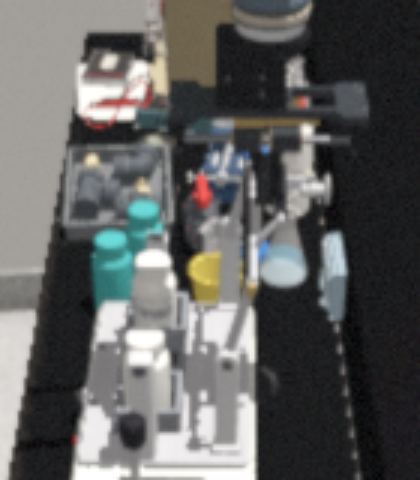

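The bar leans back now (crossbar at view (240,215)). A little more for body clearance, then back off and head for the bottle.

Request:
send_rows(
  fingers=[0,0,0,0,0,0,0,0,0,0],
  dp=[
    [3,0,0],
    [6,-1,-1],
    [6,-1,-1],
    [-10,1,0],
    [-40,4,0],
    [-60,-40,-10],
    [-60,-420,-120],
    [-60,-420,-120],
    [-60,-420,-120],
    [-60,-420,-120],
  ],
  turn=[
    [0,0,0],
    [0,0,0],
    [0,0,0],
    [0,0,0],
    [0,0,0],
    [0,0,0],
    [0,0,0],
    [0,0,0],
    [0,0,0],
    [0,0,0],
  ],
)

```text
time_s: 3.42
position: [0.5734, -0.1028, 0.2271]
tcp_rot: [[-0.001, 0.099, 0.995], [-0.001, 0.995, -0.099], [-1.0, -0.001, -0.001]]
force: [0.9, 1.0, 0.2]
opening: 0.004
```

Request:
send_rows(
  fingers=[1,1,1,1,1,1,1,1,1],
  dp=[
    [-3,-218,-60],
    [-3,-218,-70],
    [-3,-218,-77],
    [-3,-218,-77],
    [-3,-218,-77],
    [-3,-218,-77],
    [-3,-218,-77],
    [-3,-218,-77],
    [-3,-218,-77],
  ],
  turn=[
    [0,0,0],
    [0,0,0],
    [0,0,0],
    [0,0,0],
    [0,0,0],
    [0,0,0],
    [0,0,0],
    [0,0,0],
    [0,0,0],
  ],
)

```text
time_s: 4.17
position: [0.5708, -0.3206, 0.1505]
tcp_rot: [[0.001, 0.099, 0.995], [-0.001, 0.995, -0.099], [-1.0, -0.001, 0.001]]
force: [-0.2, 1.4, 0.0]
opening: 0.605
```

Run:
```python
from h import *
c=cap('side','side3'); cv2.imwrite('pics/m3.png',cv2.resize(c['img'][150:370,180:350],None,fx=3,fy=2.7))
t=cap('top','top3'); bar(t);bar(c)
st=bot.read_state();R=st['tcp_rot'];p=st['position'];print(p,st['opening'])
for cc in(c,t):
  P=cloud(cc)
  # bottle & finger in TCP frame
  L=(P-p)@R
  for nm,q in(('fing',L[(L[...,0]>-.05)&(L[...,0]<.003)&(abs(L[...,1])<.03)&(abs(L[...,2])<.07)]),('bot',L[(L[...,0]>.052)&(L[...,0]<.13)&(abs(L[...,1])<.04)&(abs(L[...,2])<.04)])):
    if len(q): print(nm,len(q),np.percentile(q,[2,50,98],axis=0).round(4).tolist())
```

```text
0.18 41 x 0.104 0.105 0.107
0.19 127 x 0.104 0.108 0.12
0.2 160 x 0.106 0.114 0.126
0.21 28 x 0.117 0.127 0.134
0.22 51 x 0.126 0.138 0.152
0.23 202 x 0.137 0.143 0.151
0.24 3 x 0.142 0.142 0.143
0.21 3 x 0.132 0.132 0.136
0.22 7 x 0.135 0.138 0.15
0.23 37 x 0.14 0.146 0.15
[ 0.57107674 -0.31963379  0.15103296] 0.6938403903732535
fing 122 [[-0.0476, -0.0154, -0.0374], [-0.0278, -0.0128, 0.0265], [0.0008, -0.008, 0.0367]]
bot 477 [[0.0522, -0.0308, -0.0231], [0.0799, -0.0219, -0.0001], [0.1282, 0.0088, 0.0232]]
```

View pics/m3.png

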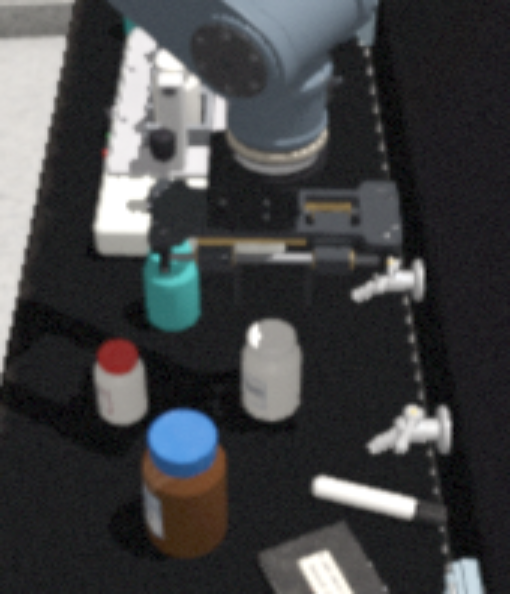

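Run:
```python
from h import *
for n in('top0','side0','side3'):
    P=cloud(load(n)); m=(P[...,2]>.03)&(P[...,2]<.16)&(P[...,0]>.6)&(P[...,0]<.72)&(P[...,1]<-.25)&(P[...,1]>-.40)
    q=P[m]; print(n,len(q)); 
    for p in q[np.argsort(q[:,0])][:10]: print(p.round(3))
    q=q[q[:,2]>.1]; print('high',q.min(0).round(3) if len(q) else 0,q.max(0).round(3) if len(q) else 0)
```

```text
top0 694
[ 0.667 -0.267  0.102]
[ 0.667 -0.27   0.102]
[ 0.67  -0.27   0.104]
[ 0.67  -0.273  0.103]
[ 0.67  -0.267  0.102]
[ 0.67  -0.264  0.102]
[ 0.671 -0.262  0.098]
[ 0.673 -0.267  0.103]
[ 0.673 -0.27   0.103]
[ 0.673 -0.273  0.102]
high [ 0.667 -0.4    0.101] [ 0.72  -0.251  0.138]
side0 604
[ 0.655 -0.25   0.06 ]
[ 0.657 -0.25   0.064]
[ 0.658 -0.252  0.057]
[ 0.658 -0.251  0.06 ]
[ 0.66  -0.251  0.068]
[ 0.66  -0.251  0.061]
[ 0.661 -0.251  0.055]
[ 0.667 -0.276  0.104]
[ 0.667 -0.276  0.1  ]
[ 0.668 -0.275  0.095]
high [ 0.667 -0.399  0.1  ] [ 0.72  -0.25   0.135]
side3 611
[ 0.6   -0.335  0.155]
[ 0.602 -0.338  0.155]
[ 0.602 -0.336  0.156]
[ 0.605 -0.336  0.16 ]
[ 0.655 -0.251  0.06 ]
[ 0.657 -0.252  0.061]
[ 0.658 -0.251  0.057]
[ 0.66  -0.254  0.064]
[ 0.66  -0.252  0.057]
[ 0.665 -0.252  0.064]
high [ 0.6 -0.4  0.1] [ 0.72 -0.25  0.16]
```

Request:
send_rows(
  fingers=[1,1,1,1,1,1,0,0,0,0],
  dp=[
    [0,-2,0],
    [0,-2,-25],
    [0,-2,-55],
    [0,-2,-85],
    [0,-2,-104],
    [0,-2,-104],
    [0,-2,-104],
    [0,-2,-104],
    [0,-2,-104],
    [0,-2,-104],
  ],
  turn=[
    [0,0,0],
    [0,0,0],
    [0,0,0],
    [0,0,0],
    [0,0,0],
    [0,0,0],
    [0,0,0],
    [0,0,0],
    [0,0,0],
    [0,0,0],
  ],
)

```text
time_s: 5.1
position: [0.5723, -0.3223, 0.0491]
tcp_rot: [[0.004, 0.097, 0.995], [-0.004, 0.995, -0.097], [-1.0, -0.003, 0.004]]
force: [0.1, 0.7, 0.1]
opening: 0.778
```

Request:
send_rows(
  fingers=[0,0,0,0,0,0,0],
  dp=[
    [0,0,0],
    [0,0,0],
    [0,0,0],
    [0,0,0],
    [0,0,30],
    [0,0,70],
    [0,0,110],
  ],
  turn=[
    [0,0,0],
    [0,0,0],
    [0,0,0],
    [0,0,0],
    [0,0,0],
    [0,0,0],
    [0,0,0],
  ],
)

```text
time_s: 5.68
position: [0.571, -0.3214, 0.1584]
tcp_rot: [[-0.0, 0.097, 0.995], [-0.0, 0.995, -0.097], [-1.0, -0.001, -0.0]]
force: [0.7, -0.5, -0.2]
opening: 0.558
```

Run:
```python
from h import *
c=cap('side','side4'); cv2.imwrite('pics/m4.png',cv2.resize(c['img'][150:370,180:350],None,fx=2.6,fy=2.6))
st=bot.read_state();R=st['tcp_rot'];p=st['position'];print(p,st['opening'],st['force'])
L=(cloud(c)-p)@R
for a in np.arange(-.05,.07,.01):
    q=L[(L[...,0]>a)&(L[...,0]<a+.01)&(abs(L[...,1])<.04)&(abs(L[...,2])<.024)]
    if len(q): print(a.round(2),len(q),np.percentile(q,[2,50,98],axis=0).round(4)[:,1:].tolist())
```

```text
[ 0.57588946 -0.32500288  0.1687123 ] 0.5631822408579243 [ 1.10729413 -0.16034912  4.70047351]
-0.05 13 [[-0.0162, -0.0173], [0.0103, -0.0068], [0.0162, 0.0091]]
-0.04 126 [[-0.0198, -0.0209], [-0.0093, -0.002], [0.0165, 0.0238]]
-0.03 42 [[-0.0206, -0.0234], [-0.0152, -0.0032], [0.001, 0.0217]]
-0.02 106 [[-0.0235, -0.0235], [-0.0154, -0.002], [0.0048, 0.0216]]
-0.01 59 [[-0.025, -0.0234], [-0.0207, 0.0004], [-0.0055, 0.0221]]
0.0 59 [[-0.0251, -0.0236], [-0.0214, -0.0019], [-0.0073, 0.0218]]
0.01 43 [[-0.0249, -0.0236], [-0.0204, -0.0019], [-0.0074, 0.0203]]
0.02 46 [[-0.0243, -0.0237], [-0.0212, -0.0031], [-0.0079, 0.0177]]
0.03 48 [[-0.0251, -0.0238], [-0.0207, -0.0043], [-0.0044, 0.0179]]
0.04 40 [[-0.0248, -0.0239], [-0.021, -0.0055], [-0.0075, 0.0161]]
0.05 41 [[-0.0241, -0.0216], [-0.0204, -0.0042], [-0.0098, 0.0156]]
0.06 1 [[-0.0216, -0.0092], [-0.0216, -0.0092], [-0.0216, -0.0092]]
```

View pics/m4.png

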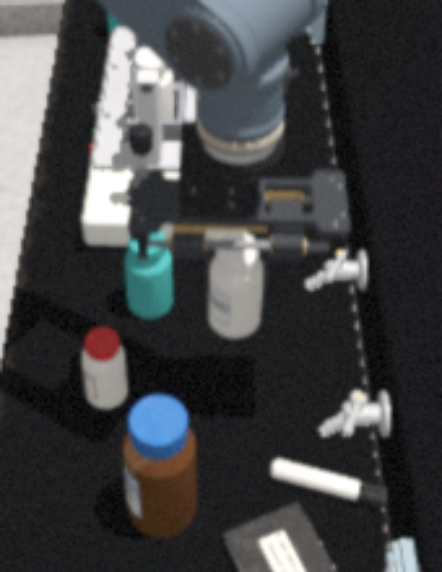

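Request:
send_rows(
  fingers=[0,0,0,0,0,0,0,0,0,0],
  dp=[
    [0,0,30],
    [-2,20,70],
    [-6,50,75],
    [-10,90,75],
    [-16,130,75],
    [-22,170,75],
    [-28,210,75],
    [-35,250,75],
    [-40,280,75],
    [-43,290,75],
  ],
  turn=[
    [0,0,0],
    [0,0,0],
    [0,0,0],
    [0,0,0],
    [0,0,0],
    [0,0,0],
    [0,0,0],
    [0,0,0],
    [0,0,0],
    [0,0,0],
  ],
)

```text
time_s: 6.57
position: [0.5307, -0.0304, 0.2432]
tcp_rot: [[0.011, 0.093, 0.996], [-0.009, 0.996, -0.093], [-1.0, -0.008, 0.012]]
force: [-0.8, -0.8, -1.1]
opening: 0.561
```

Request:
send_rows(
  fingers=[0,0,0,0,0,0,0,0],
  dp=[
    [-5,35,0],
    [-11,70,0],
    [-16,100,0],
    [-20,122,-1],
    [-22,132,-2],
    [-22,134,-2],
    [-22,134,-2],
    [-22,134,-2],
  ],
  turn=[
    [0,0,0],
    [0,0,0],
    [0,0,0],
    [0,0,0],
    [0,0,0],
    [0,0,0],
    [0,0,0],
    [0,0,0],
  ],
)

```text
time_s: 7.23
position: [0.5094, 0.1023, 0.2411]
tcp_rot: [[0.012, 0.094, 0.996], [-0.01, 0.996, -0.094], [-1.0, -0.009, 0.013]]
force: [-0.1, 0.0, -0.8]
opening: 0.557
```

Run:
```python
from h import *
c=cap('side','side5'); cv2.imwrite('pics/m5.png',cv2.resize(c['img'][70:250,190:330],None,fx=3.3,fy=3.3))
st=bot.read_state();R=st['tcp_rot'];p=st['position'];print(p,st['opening'],st['force'],st['qvel'].round(2),R.round(3))
Q=(cloud(c)-B)@M; print('tcp bay',(p-B)@M)
q=Q[(abs(Q[...,0])<.05)&(abs(Q[...,1])<.05)&(Q[...,2]>.14)&(Q[...,2]<.18)]
print('bottle',len(q),np.percentile(q,[1,50,99],axis=0).round(4).tolist())
for y in(-.072,.072):
  q=Q[(abs(Q[...,0])<.04)&(abs(Q[...,1]-y)<.035)&(Q[...,2]>.075)&(Q[...,2]<.107)]
  print('nb',y,len(q),np.percentile(q,[1,50,99],axis=0).round(4).tolist())
```

```text
[0.50937095 0.10213341 0.24116071] 0.5594207239700449 [ 0.34332123  0.34446953 -1.32015465] [-0.3  -0.12  0.15  0.22  0.11  0.12] [[ 0.012  0.095  0.995]
 [-0.01   0.995 -0.094]
 [-1.    -0.009  0.013]]
tcp bay [-0.00021174 -0.00219849  0.18016071]
bottle 174 [[-0.0238, -0.0328, 0.1405], [0.002, -0.0259, 0.1602], [0.0245, -0.009, 0.1798]]
nb -0.072 109 [[-0.018, -0.0934, 0.0764], [0.0039, -0.0795, 0.0983], [0.02, -0.0586, 0.1021]]
nb 0.072 7 [[-0.0105, 0.0426, 0.0753], [0.0093, 0.0459, 0.0771], [0.0187, 0.0594, 0.0784]]
```

View pics/m5.png

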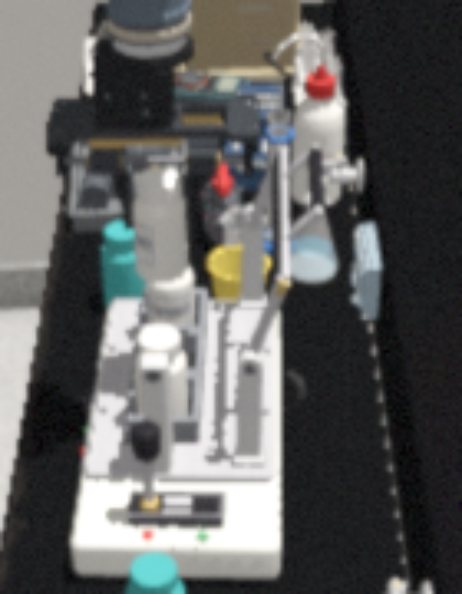

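Request:
send_rows(
  fingers=[0,0,0,0,0,0,0,0,0],
  dp=[
    [1,2,0],
    [1,2,0],
    [1,2,-15],
    [1,2,-40],
    [1,2,-65],
    [1,2,-90],
    [1,2,-110],
    [1,2,-124],
    [1,2,-124],
  ],
  turn=[
    [0.01,0.012,-0.006],
    [0.01,0.012,-0.006],
    [0.01,0.012,-0.006],
    [0.01,0.012,-0.006],
    [0.01,0.012,-0.006],
    [0.01,0.012,-0.006],
    [0.01,0.012,-0.006],
    [0.01,0.012,-0.006],
    [0.01,0.012,-0.006],
  ],
)

```text
time_s: 8.03
position: [0.5087, 0.1033, 0.1144]
tcp_rot: [[-0.006, 0.102, 0.995], [0.0, 0.995, -0.102], [-1.0, -0.001, -0.006]]
force: [-0.1, 0.2, -1.4]
opening: 0.565
```

Run:
```python
from h import *
c=cap('side','side6'); cv2.imwrite('pics/m6.png',cv2.resize(c['img'][70:250,190:330],None,fx=3.3,fy=3.3))
bar(c);st=bot.read_state();print(st['position'],st['force'],st['opening'],st['tcp_rot'][:,0])
```

```text
0.12 6 x 0.053 0.081 0.084
0.13 37 x 0.05 0.065 0.084
0.14 30 x 0.05 0.055 0.09
0.15 41 x 0.051 0.068 0.093
0.16 144 x 0.051 0.078 0.093
0.18 21 x 0.105 0.105 0.105
0.19 72 x 0.108 0.114 0.124
0.2 36 x 0.111 0.116 0.13
0.21 13 x 0.123 0.129 0.136
0.22 19 x 0.133 0.139 0.152
0.23 71 x 0.139 0.145 0.151
[0.5097546  0.10345888 0.11587147] [-0.10108175  0.08954537 -1.15060371] 0.5592548433025172 [-3.81155687e-03  8.45150141e-05 -9.99992732e-01]
```

View pics/m6.png

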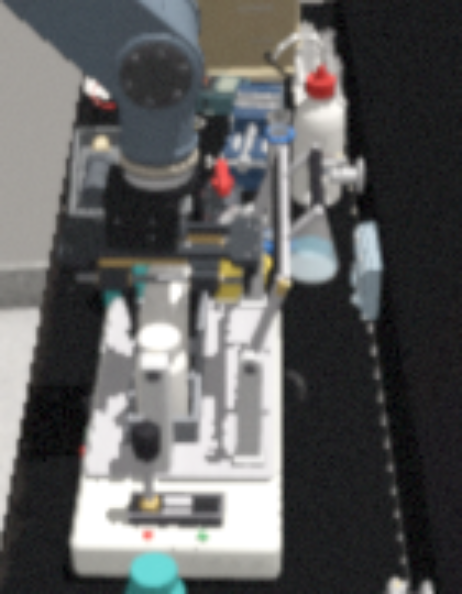

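Request:
send_rows(
  fingers=[0,0,0,0,0],
  dp=[
    [0,0,-2],
    [0,0,-4],
    [0,0,-6],
    [0,0,-6.5],
    [0,0,-6.5],
  ],
  turn=[
    [0,0,0],
    [0,0,0],
    [0,0,0],
    [0,0,0],
    [0,0,0],
  ],
)

```text
time_s: 8.5
position: [0.5109, 0.1034, 0.112]
tcp_rot: [[-0.0, 0.101, 0.995], [-0.0, 0.995, -0.101], [-1.0, -0.0, -0.0]]
force: [-2.2, -0.6, 9.9]
opening: 0.556
```

Request:
send_rows(
  fingers=[0.7,0.75,0.75,0.75,0.8,0.8,0.8,0.8,0.8,0.8],
  dp=[
    [0,0,0],
    [0,0,0],
    [0,0,0],
    [0,0,0],
    [0,0,15],
    [0,0,40],
    [0,0,75],
    [0,0,110],
    [0,0,145],
    [0,0,170],
  ],
  turn=[
    [0,0,0],
    [0,0,0],
    [0,0,0],
    [0,0,0],
    [0,0,0],
    [0,0,0],
    [0,0,0],
    [0,0,0],
    [0,0,0],
    [0,0,0],
  ],
)

```text
time_s: 9.33
position: [0.5117, 0.1034, 0.285]
tcp_rot: [[0.003, 0.101, 0.995], [-0.0, 0.995, -0.101], [-1.0, 0.0, 0.003]]
force: [-0.3, -0.2, -0.6]
opening: 0.795
```

Run:
```python
from h import *
c=cap('side','side7'); cv2.imwrite('pics/m7.png',cv2.resize(c['img'][70:250,190:330],None,fx=3.3,fy=3.3))
bar(c);st=bot.read_state();print(st['position'],st['force'],st['opening'])
Q=(cloud(c)-B)@M
for y in(-.072,0,.072):
  m=(abs(Q[...,0])<.03)&(abs(Q[...,1]-y-(-.005))<.025)&(Q[...,2]>.085)&(Q[...,2]<.13); q=Q[m]
  print(y,len(q),np.percentile(q,[1,50,90,99],axis=0).round(4).tolist())
```

```text
0.18 20 x 0.105 0.105 0.105
0.19 73 x 0.108 0.114 0.124
0.2 35 x 0.111 0.117 0.13
0.21 12 x 0.123 0.129 0.136
0.22 22 x 0.135 0.14 0.152
0.23 73 x 0.139 0.145 0.151
[0.51451028 0.10353532 0.28935329] [ 1.33641392 -0.75427562  2.45710161] 0.8000991948447918
-0.072 99 [[-0.0173, -0.0948, 0.0858], [0.0022, -0.0793, 0.0988], [0.0165, -0.0629, 0.1009], [0.0199, -0.0567, 0.1025]]
0 102 [[-0.0162, -0.0235, 0.0855], [0.0009, -0.0119, 0.0987], [0.0162, 0.0084, 0.1005], [0.0194, 0.0149, 0.1023]]
0.072 97 [[-0.0184, 0.045, 0.0863], [0.0016, 0.0597, 0.0974], [0.0158, 0.0764, 0.1002], [0.0192, 0.0865, 0.102]]
```

View pics/m7.png

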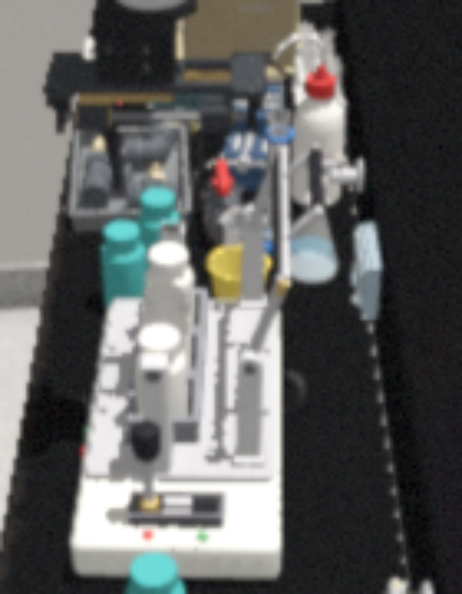

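The middle bottle stands at the same height as its neighbours (all caps at 0.102 above the floor), and the bar is still well back. Next, the bar's grip rod, approaching from above.

Request:
send_rows(
  fingers=[0.6,0.5,0.5,0.5,0.5,0.5,0.5],
  dp=[
    [0,0,30],
    [20,-2,48],
    [60,-6,48],
    [100,-10,48],
    [130,-13,48],
    [138,-14,48],
    [138,-14,48],
  ],
  turn=[
    [0,0,0],
    [0,0,0],
    [0,0,0],
    [0,0,0],
    [0,0,0],
    [0,0,0],
    [0,0,0],
  ],
)

```text
time_s: 9.97
position: [0.6541, 0.0889, 0.3354]
tcp_rot: [[0.011, 0.102, 0.995], [-0.0, 0.995, -0.102], [-1.0, 0.001, 0.011]]
force: [0.2, -0.1, -0.0]
opening: 0.508
```

Run:
```python
from h import *
c=cap('side','side8'); cv2.imwrite('pics/m8.png',cv2.resize(c['img'][50:200,210:310],None,fx=4,fy=4))
st=bot.read_state();R=st['tcp_rot'];p=st['position'];print(p,st['force'],st['opening'],(p-B)@M,R[:,0])
L=(cloud(c)-p)@R
for a in np.arange(-.04,.07,.01):
    q=L[(L[...,0]>a)&(L[...,0]<a+.01)&(abs(L[...,1])<.05)&(abs(L[...,2])<.06)]
    if len(q)>3:
        h,e=np.histogram(q[:,2],bins=np.arange(-.06,.061,.005)); print(a.round(2),[(round(x*1000),int(n)) for x,n in zip(e,h) if n])
```

```text
[0.65224802 0.08932298 0.33563692] [-1.22971575 -0.51461562  0.48195595] 0.5060818435595766 [ 0.14323121 -0.00075507  0.27463692] [ 9.12299073e-03 -8.18900606e-05 -9.99958381e-01]
-0.04 [(-35, 3), (-30, 4), (-25, 6), (25, 7), (30, 7), (35, 1)]
-0.03 [(-30, 6), (-25, 3), (-20, 2), (25, 6), (30, 4)]
-0.02 [(-30, 7), (-25, 4), (-20, 3), (20, 3), (25, 7), (30, 3)]
-0.01 [(-30, 6), (-25, 2), (20, 4), (25, 4), (30, 5)]
0.0 [(-30, 1), (20, 2), (25, 1), (30, 1)]
0.03 [(-5, 4), (0, 4)]
0.04 [(-10, 2), (-5, 26), (0, 23), (5, 15)]
0.05 [(-15, 3), (-10, 3)]
0.06 [(-25, 3), (-20, 2), (-15, 1)]
0.07 [(-40, 10), (-35, 34), (-30, 18), (-25, 16)]
```

View pics/m8.png

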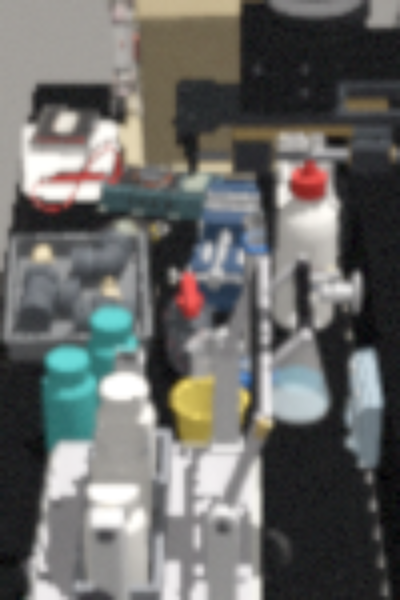

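Request:
send_rows(
  fingers=[0.5,0.5,0.5,0.5,0.5,0,0,0,0,0],
  dp=[
    [0,0,-10],
    [0,0,-25],
    [0,0,-42],
    [0,0,-58],
    [0,0,-58],
    [0,0,-58],
    [0,0,-58],
    [0,0,-58],
    [0,0,-58],
    [0,0,-58],
  ],
  turn=[
    [0,0.008,0],
    [0,0.008,0],
    [0,0.008,0],
    [0,0.008,0],
    [0,0.008,0],
    [0,0.008,0],
    [0,0.008,0],
    [0,0.008,0],
    [0,0.008,0],
    [0,0.008,0],
  ],
)

```text
time_s: 10.85
position: [0.6526, 0.0893, 0.2787]
tcp_rot: [[0.003, 0.101, 0.995], [-0.0, 0.995, -0.101], [-1.0, 0.0, 0.003]]
force: [-0.2, 1.0, 0.5]
opening: 0.208
```

Request:
send_rows(
  fingers=[0,0,0],
  dp=[
    [0,0,0],
    [0,0,0],
    [0,0,0],
  ],
  turn=[
    [0,0,0],
    [0,0,0],
    [0,0,0],
  ],
)

```text
time_s: 11.1
position: [0.6529, 0.0893, 0.2791]
tcp_rot: [[0.004, 0.101, 0.995], [-0.0, 0.995, -0.101], [-1.0, 0.0, 0.004]]
force: [0.3, -0.4, 0.8]
opening: 0.152
```

Run:
```python
from h import *
st=bot.read_state();p=st['position'];print(p,st['force'],st['opening'],(p-B)@M,st['tcp_rot'][:,0])
hx,hz,r=.086,.174,.1312
b=(p-B)@M; g=np.array([b[0],p[2]+.019]); ph0=np.arctan2(g[1]-hz,hx-g[0]); rr=np.hypot(g[1]-hz,hx-g[0]); print('phi',ph0,'theta',ph0-.1376,'r',rr)
for th_ in np.arange(1.85,-.01,-.1):
    f=(r+(rr-r)*0)
    ph=th_+.1376; q=np.array([hx-r*np.cos(ph),hz+r*np.sin(ph)])
    d=q-np.array([hx-r*np.cos(ph0),hz+r*np.sin(ph0)])
    print(round(th_,2),(d[0]*X*1000).round(1)[:2],round(d[1]*1000,1))
```

```text
[0.65291258 0.08930929 0.27907597] [ 0.30996332 -0.40831152  0.81202437] 0.15171257416247683 [ 0.14389384 -0.00070269  0.21807597] [ 3.87204640e-03 -1.93336768e-04 -9.99992485e-01]
phi 2.007368710380942 theta 1.8697687103809422 r 0.13691801996070807
1.85 [-2.3  0.2] 1.1
1.75 [-14.5   1.5] 5.8
1.65 [-27.1   2.7] 9.2
1.55 [-40.   4.] 11.4
1.45 [-53.    5.3] 12.3
1.35 [-66.1   6.6] 11.9
1.25 [-79.    7.9] 10.1
1.15 [-91.7   9.2] 7.1
1.05 [-104.    10.4] 2.8
0.95 [-115.9   11.6] -2.7
0.85 [-127.1   12.7] -9.4
0.75 [-137.6   13.7] -17.1
0.65 [-147.3   14.7] -25.9
0.55 [-156.1   15.6] -35.6
0.45 [-163.9   16.4] -46.2
0.35 [-170.5   17. ] -57.4
0.25 [-176.1   17.6] -69.3
0.15 [-180.4   18. ] -81.7
0.05 [-183.5   18.3] -94.4
```

Request:
send_rows(
  fingers=[0,0,0,0,0,0,0,0,0,0],
  dp=[
    [-7,1,3],
    [-14.5,1.5,5.8],
    [-27,2.7,9.2],
    [-40,4,11.4],
    [-53,5.3,12.3],
    [-66,6.6,11.9],
    [-79,7.9,10.1],
    [-91.7,9.2,7.1],
    [-104,10.4,2.8],
    [-110,11,0],
  ],
  turn=[
    [0,0,0],
    [0,0,0],
    [0,0,0],
    [0,0,0],
    [0,0,0],
    [0,0,0],
    [0,0,0],
    [0,0,0],
    [0,0,0],
    [0,0,0],
  ],
)

```text
time_s: 11.93
position: [0.5421, 0.1008, 0.281]
tcp_rot: [[0.007, 0.101, 0.995], [0.0, 0.995, -0.101], [-1.0, 0.001, 0.007]]
force: [0.9, 0.6, 5.0]
opening: 0.148
```

Run:
```python
from h import *
c=cap('side','side9'); cv2.imwrite('pics/m9.png',cv2.resize(c['img'][60:220,190:330],None,fx=3.5,fy=3.5))
st=bot.read_state();R=st['tcp_rot'];p=st['position'];print(p,st['force'],st['opening'],(p-B)@M,R[:,0])
```

```text
[0.54071041 0.10091193 0.28017686] [-1.8508105   0.76861953  6.15578294] 0.14594707454204076 [ 0.03109408 -0.0003013   0.21917686] [ 3.87564275e-03  2.51181235e-04 -9.99992458e-01]
```

View pics/m9.png

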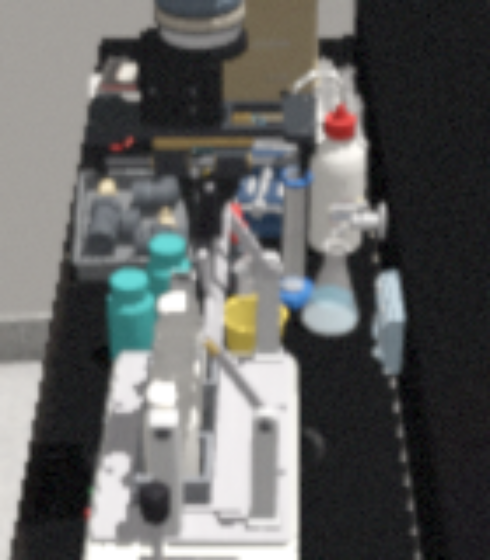

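Request:
send_rows(
  fingers=[0,0,0,0,0,0,0,0,0],
  dp=[
    [-5,0.5,-3],
    [-16,1.6,-10],
    [-26.5,2.6,-18],
    [-36,3.6,-27],
    [-45,4.5,-36.5],
    [-53,5.3,-47],
    [-59.5,6,-58],
    [-65,6.5,-70],
    [-65,6.5,-70],
  ],
  turn=[
    [0,0,0],
    [0,0,0],
    [0,0,0],
    [0,0,0],
    [0,0,0],
    [0,0,0],
    [0,0,0],
    [0,0,0],
    [0,0,0],
  ],
)

```text
time_s: 12.73
position: [0.4753, 0.1077, 0.2086]
tcp_rot: [[0.004, 0.101, 0.995], [0.001, 0.995, -0.101], [-1.0, 0.001, 0.003]]
force: [4.3, 1.5, -3.8]
opening: 0.147
```

Run:
```python
from h import *
c=cap('side','side10'); cv2.imwrite('pics/m10.png',cv2.resize(c['img'][60:220,190:330],None,fx=3.5,fy=3.5))
st=bot.read_state();R=st['tcp_rot'];p=st['position'];print(p,st['force'],st['opening'],(p-B)@M,R[:,0])
```

```text
[0.47550585 0.10770947 0.20918432] [ 3.32494525  1.62790386 -3.35880156] 0.151201069892208 [-3.44632083e-02 -1.34699286e-05  1.48184322e-01] [ 2.98590827e-03  9.61223799e-04 -9.99995080e-01]
```

View pics/m10.png

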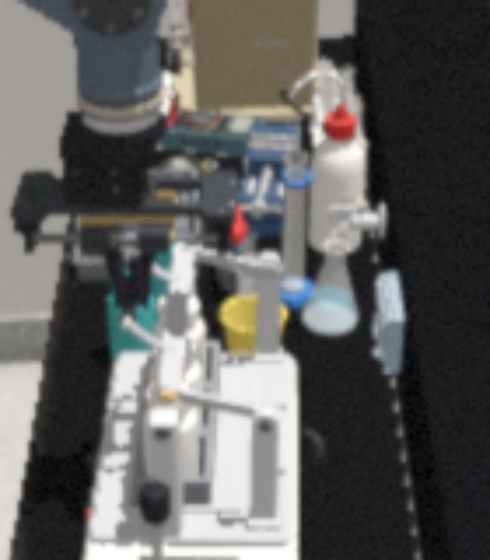

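Request:
send_rows(
  fingers=[0,0,0,0,0,0,0,0,0,0],
  dp=[
    [-2,0.2,-4],
    [-3,0.3,-8],
    [-4,0.4,-12],
    [-5,0.5,-15],
    [-6,0.6,-18],
    [-7,0.7,-21],
    [-8,0.8,-25],
    [-8.5,0.8,-29],
    [-8.5,0.8,-33],
    [-8.5,0.8,-34],
  ],
  turn=[
    [0,0,0],
    [0,0,0],
    [0,0,0],
    [0,0,0],
    [0,0,0],
    [0,0,0],
    [0,0,0],
    [0,0,0],
    [0,0,0],
    [0,0,0],
  ],
)

```text
time_s: 13.62
position: [0.4665, 0.1086, 0.1751]
tcp_rot: [[0.001, 0.101, 0.995], [0.001, 0.995, -0.101], [-1.0, 0.001, 0.001]]
force: [-1.1, 2.0, 11.8]
opening: 0.147
```

Run:
```python
from h import *
c=cap('side','side11'); cv2.imwrite('pics/m11.png',cv2.resize(c['img'][60:220,190:330],None,fx=3.5,fy=3.5))
st=bot.read_state();R=st['tcp_rot'];p=st['position'];print(p,st['force'],st['opening'],(p-B)@M,R[:,0])
```

```text
[0.46644702 0.10862868 0.17521414] [-0.10719565  1.44745505  4.30798658] 0.15047847288589244 [-4.35685490e-02  1.47071825e-06  1.14214144e-01] [ 0.00117544  0.00121652 -0.99999857]
```

View pics/m11.png

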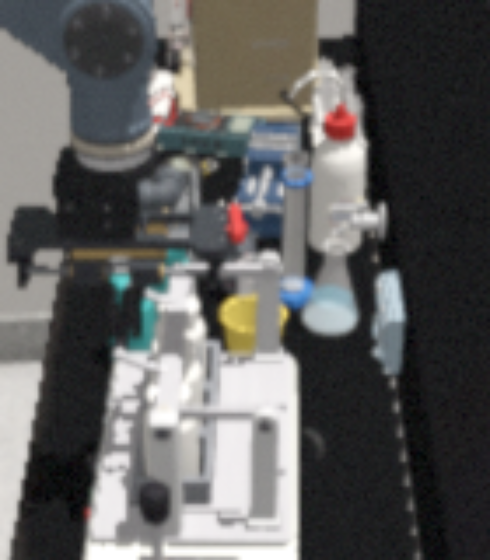

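Request:
send_rows(
  fingers=[0,0,0,0,0,0],
  dp=[
    [0,0,-2],
    [0,0,-4],
    [0,0,-5],
    [0,0,-6],
    [0,0,-6],
    [0,0,-6],
  ],
  turn=[
    [0,0,0],
    [0,0,0],
    [0,0,0],
    [0,0,0],
    [0,0,0],
    [0,0,0],
  ],
)

```text
time_s: 14.17
position: [0.4666, 0.1087, 0.1743]
tcp_rot: [[0.003, 0.1, 0.995], [0.001, 0.995, -0.1], [-1.0, 0.001, 0.003]]
force: [-8.9, -1.2, 41.0]
opening: 0.145
```

Hard stop at 41 N without movement: the bar is down. Releasing and rising.

Request:
send_rows(
  fingers=[0,0.3,0.3,0.3,0.3,0.3,0.3,0.3,0.3],
  dp=[
    [0,0,4],
    [0,0,4],
    [0,0,4],
    [0,0,4],
    [0,0,15],
    [0,0,40],
    [0,0,70],
    [-30,-30,90],
    [-40,-60,90],
  ],
  turn=[
    [0,0,0],
    [0,0,0],
    [0,0,0],
    [0,0,0],
    [0,0,0],
    [0,0,0],
    [0,0,0],
    [0,0,0],
    [0,0,0],
  ],
)

```text
time_s: 14.92
position: [0.4259, 0.0494, 0.2661]
tcp_rot: [[0.005, 0.096, 0.995], [0.001, 0.995, -0.096], [-1.0, 0.001, 0.005]]
force: [0.2, -0.7, -0.6]
opening: 0.298
```

Run:
```python
from h import *
c=cap('side','side12'); t=cap('top','top12')
a=cv2.resize(c['img'][90:250,190:300],None,fx=3.6,fy=3.6);b=cv2.resize(t['img'][140:245,160:300],None,fx=2.8,fy=2.8)
h=max(a.shape[0],b.shape[0]);f=lambda i:cv2.copyMakeBorder(i,0,h-i.shape[0],0,0,0)
cv2.imwrite('pics/m12.png',np.hstack([f(a),f(b)]))
st=bot.read_state();p=st['position'];print(p,st['force'],st['opening'])
for cc in(c,t):
    Q=(cloud(cc)-B)@M
    for lab,(x0,x1,y0,y1) in dict(rod=(-.056,-.03,-.055,.055),cross=(-.02,.015,-.12,.12),armR=(.0,.08,-.135,-.1),armL=(.0,.08,.1,.135)).items():
        m=(Q[...,0]>x0)&(Q[...,0]<x1)&(Q[...,1]>y0)&(Q[...,1]<y1)&(Q[...,2]>.103)&(Q[...,2]<.16)
        q=Q[m]
        if len(q)>3: print(lab,len(q),np.percentile(q,[2,50,98],axis=0).round(4).tolist())
    q=Q[(abs(Q[...,0]+.003)<.04)&(Q[...,1]<-.16)&(Q[...,1]>-.23)&(Q[...,2]>.06)&(Q[...,2]<.12)]
    if len(q): print('knob',len(q),np.percentile(q,[2,50,98],axis=0).round(4).tolist())
```

```text
[0.42417223 0.0459913  0.26415854] [ 0.51520945 -0.1479119   0.20351221] 0.29904377210090255
rod 88 [[-0.0496, -0.0535, 0.1224], [-0.0414, -0.0057, 0.1321], [-0.0347, 0.052, 0.1359]]
cross 285 [[-0.0162, -0.1154, 0.1096], [0.0017, -0.0136, 0.1133], [0.0125, 0.107, 0.1177]]
armR 106 [[0.0007, -0.1327, 0.1045], [0.042, -0.1194, 0.1127], [0.0796, -0.103, 0.1174]]
armL 81 [[0.0023, 0.1018, 0.1038], [0.0479, 0.108, 0.1117], [0.0788, 0.1234, 0.1167]]
knob 98 [[-0.014, -0.2132, 0.0662], [-0.0023, -0.2071, 0.0873], [0.009, -0.1915, 0.0966]]
cross 105 [[-0.0084, -0.1182, 0.1052], [0.002, 0.0992, 0.1153], [0.0147, 0.1175, 0.1201]]
armR 105 [[0.001, -0.1341, 0.1089], [0.024, -0.1148, 0.1169], [0.0786, -0.1065, 0.129]]
armL 108 [[0.0011, 0.1009, 0.1051], [0.037, 0.1134, 0.1158], [0.079, 0.1283, 0.1208]]
knob 73 [[-0.0158, -0.2063, 0.0802], [-0.0051, -0.194, 0.0947], [0.0068, -0.182, 0.0992]]
```

View pics/m12.png

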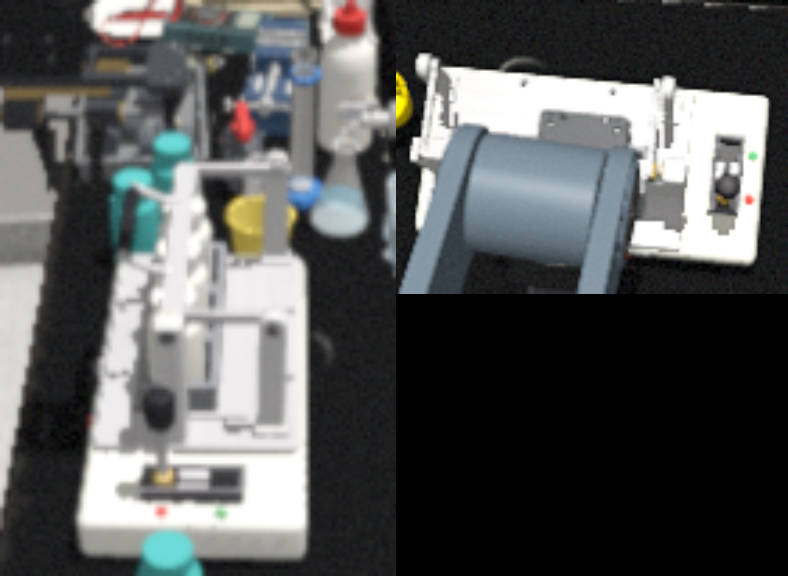

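The bar lies level (rod centre about 0.13 above the floor, as expected shut) and stays down after release. Now the knob at bay frame (-4.5, -194.5) mm, top at z≈0.159.

Request:
send_rows(
  fingers=[0.6,0.6,0.6,0.6,0.6,0.6,0.6],
  dp=[
    [15,-35,-10],
    [30,-70,-25],
    [48,-105,-40],
    [58,-128,-55],
    [61,-136,-65],
    [61,-136,-65],
    [61,-136,-65],
  ],
  turn=[
    [0,0,0],
    [0,0,0],
    [0,0,0],
    [0,0,0],
    [0,0,0],
    [0,0,0],
    [0,0,0],
  ],
)

```text
time_s: 15.6
position: [0.4837, -0.0889, 0.1977]
tcp_rot: [[-0.004, 0.105, 0.994], [0.002, 0.994, -0.105], [-1.0, 0.001, -0.005]]
force: [-0.4, 0.4, 0.5]
opening: 0.592
```

Run:
```python
from h import *
c=cap('side','side13'); cv2.imwrite('pics/m13.png',cv2.resize(c['img'][130:260,190:310],None,fx=4.5,fy=4.5))
st=bot.read_state();R=st['tcp_rot'];p=st['position'];print(p,st['force'],st['opening'],(p-B)@M,R[:,0],R[:,2])
L=(cloud(c)-p)@R
for nm,a,b in(('fing',-.04,.003),('knob',.038,.07),('stem',.08,.11)):
    q=L[(L[...,0]>a)&(L[...,0]<b)&(abs(L[...,1])<.035)&(abs(L[...,2])<.045 if nm=='fing' else abs(L[...,2])<.02)]
    if len(q): print(nm,len(q),np.percentile(q,[2,25,50,75,98],axis=0).round(4).tolist())
```

```text
[ 0.48396168 -0.08850528  0.19847958] [-0.28394876 -0.11391715  0.34643608] 0.5921973016240208 [-0.00656119 -0.19441822  0.13747958] [-0.00282035  0.0011847  -0.99999532] [ 0.99459578 -0.10378176 -0.00292807]
fing 102 [[-0.039, -0.015, -0.0362], [-0.0311, -0.0132, -0.0291], [-0.0199, -0.0121, -0.0254], [-0.0092, -0.01, 0.0312], [0.0006, 0.0031, 0.0355]]
knob 91 [[0.0412, -0.0185, -0.0072], [0.0442, -0.0156, -0.0013], [0.0492, -0.0129, 0.0046], [0.058, -0.0085, 0.0102], [0.0682, 0.0024, 0.0158]]
stem 25 [[0.0842, -0.0104, -0.0009], [0.0906, -0.0088, 0.0023], [0.0953, -0.007, 0.0051], [0.1008, -0.005, 0.0079], [0.1077, -0.0024, 0.0084]]
```

View pics/m13.png

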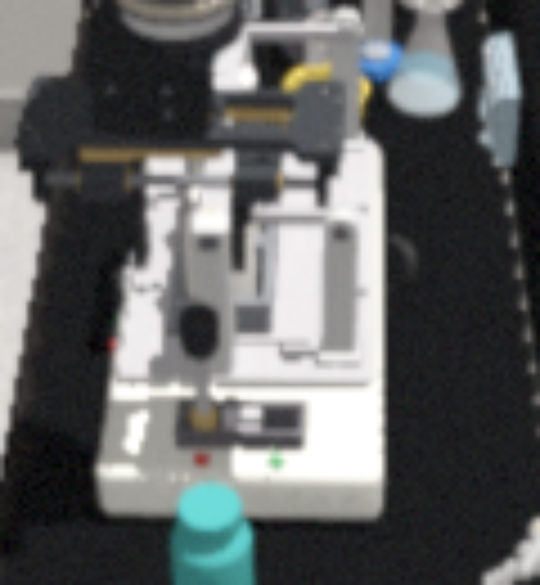

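Request:
send_rows(
  fingers=[0.6,0.6,0.6,0.6,0.6,0.6,0,0,0,0],
  dp=[
    [3,-2,0],
    [3,-2,-15],
    [3,-2,-35],
    [3,-2,-55],
    [3,-2,-72],
    [3,-2,-72],
    [3,-2,-72],
    [3,-2,-72],
    [3,-2,-72],
    [3,-2,-72],
  ],
  turn=[
    [0,0,0],
    [0,0,0],
    [0,0,0],
    [0,0,0],
    [0,0,0],
    [0,0,0],
    [0,0,0],
    [0,0,0],
    [0,0,0],
    [0,0,0],
  ],
)

```text
time_s: 16.48
position: [0.4878, -0.0906, 0.1278]
tcp_rot: [[-0.0, 0.103, 0.995], [0.0, 0.995, -0.103], [-1.0, 0.0, -0.0]]
force: [0.5, -1.1, -0.7]
opening: 0.379
```

Request:
send_rows(
  fingers=[0,0,0],
  dp=[
    [0,0,0],
    [0,0,0],
    [0,0,0],
  ],
  turn=[
    [0,0,0],
    [0,0,0],
    [0,0,0],
  ],
)

```text
time_s: 16.73
position: [0.4881, -0.0907, 0.1284]
tcp_rot: [[0.001, 0.103, 0.995], [-0.0, 0.995, -0.103], [-1.0, -0.0, 0.001]]
force: [-0.2, -0.3, 2.6]
opening: 0.289
```

Request:
send_rows(
  fingers=[0,0,0,0,0,0],
  dp=[
    [0,0,4],
    [0,0,9],
    [0,0,14],
    [0,0,17],
    [0,0,17],
    [0,0,17],
  ],
  turn=[
    [0,0,0],
    [0,0,0],
    [0,0,0],
    [0,0,0],
    [0,0,0],
    [0,0,0],
  ],
)

```text
time_s: 17.23
position: [0.4879, -0.0906, 0.1454]
tcp_rot: [[0.001, 0.104, 0.995], [-0.0, 0.995, -0.104], [-1.0, -0.0, 0.001]]
force: [-0.6, -0.3, -4.6]
opening: 0.292
```

Run:
```python
from h import *
c=cap('side','side14'); cv2.imwrite('pics/m14.png',cv2.resize(c['img'][130:260,190:310],None,fx=4.5,fy=4.5))
st=bot.read_state();print(st['position'],st['force'],st['opening'])
```

```text
[ 0.48794195 -0.09063328  0.14531691] [ 0.17593375  0.62427204 -4.45626216] 0.2912999969299512
```

View pics/m14.png

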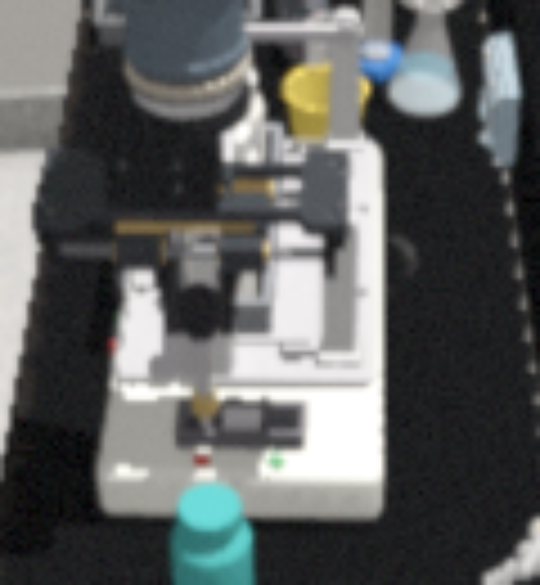

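The lever is lifted: brass collar at (205,405) is up out of the pocket, with 4.5 N pulling down. Moving it back.

Request:
send_rows(
  fingers=[0,0,0,0,0,0,0,0,0],
  dp=[
    [6,-0.6,0],
    [13,-1.3,0],
    [20,-2,0],
    [27,-2.7,0],
    [34,-3.4,0],
    [41,-4.1,0],
    [47,-4.8,0],
    [51,-5.1,0],
    [51,-5.1,0],
  ],
  turn=[
    [0,0,0],
    [0,0,0],
    [0,0,0],
    [0,0,0],
    [0,0,0],
    [0,0,0],
    [0,0,0],
    [0,0,0],
    [0,0,0],
  ],
)

```text
time_s: 18.03
position: [0.5375, -0.0953, 0.1445]
tcp_rot: [[-0.004, 0.103, 0.995], [0.001, 0.995, -0.103], [-1.0, 0.0, -0.004]]
force: [-4.3, 0.1, -4.7]
opening: 0.293
```

Request:
send_rows(
  fingers=[0,0,0,0,0,0],
  dp=[
    [-1,0,-4],
    [-1,0,-9],
    [-1,0,-14],
    [-1,0,-17],
    [-1,0,-18],
    [-1,0,-18],
  ],
  turn=[
    [0,0,0],
    [0,0,0],
    [0,0,0],
    [0,0,0],
    [0,0,0],
    [0,0,0],
  ],
)

```text
time_s: 18.53
position: [0.5373, -0.0956, 0.1283]
tcp_rot: [[-0.002, 0.103, 0.995], [0.0, 0.995, -0.103], [-1.0, -0.0, -0.002]]
force: [-3.2, 0.8, 9.6]
opening: 0.291
```

Request:
send_rows(
  fingers=[0.3,0.5,0.6,0.6,0.6,0.6,0.6,0.6,0.6,0.6],
  dp=[
    [0,0,0],
    [0,0,0],
    [0,0,0],
    [0,0,0],
    [0,0,0],
    [0,0,15],
    [0,0,40],
    [0,0,75],
    [0,0,110],
    [0,0,110],
  ],
  turn=[
    [0,0,0],
    [0,0,0],
    [0,0,0],
    [0,0,0],
    [0,0,0],
    [0,0,0],
    [0,0,0],
    [0,0,0],
    [0,0,0],
    [0,0,0],
  ],
)

```text
time_s: 19.37
position: [0.5421, -0.0973, 0.2451]
tcp_rot: [[0.012, 0.103, 0.995], [-0.005, 0.995, -0.103], [-1.0, -0.004, 0.012]]
force: [1.6, -0.4, 0.4]
opening: 0.598
```

Request:
send_rows(
  fingers=[0.6,0.6,0.6,0.6,0.6,0.6,0.6,0.6,0.6,0.6],
  dp=[
    [0,-30,20],
    [0,-65,40],
    [0,-105,50],
    [0,-145,50],
    [0,-185,50],
    [0,-225,50],
    [0,-260,50],
    [0,-280,50],
    [0,-285,50],
    [0,-285,50],
  ],
  turn=[
    [0,0,0],
    [0,0,0],
    [0,0,0],
    [0,0,0],
    [0,0,0],
    [0,0,0],
    [0,0,0],
    [0,0,0],
    [0,0,0],
    [0,0,0],
  ],
)

```text
time_s: 20.2
position: [0.5419, -0.3838, 0.2941]
tcp_rot: [[0.012, 0.105, 0.994], [-0.005, 0.994, -0.105], [-1.0, -0.004, 0.012]]
force: [-0.5, 0.4, 0.3]
opening: 0.599
```

Run:
```python
from h import *
c=cap('side','side15'); t=cap('top','top15')
a=cv2.resize(c['img'][90:250,190:300],None,fx=3.6,fy=3.6);b=cv2.resize(t['img'][140:245,160:300],None,fx=2.8,fy=2.8)
h=max(a.shape[0],b.shape[0]);f=lambda i:cv2.copyMakeBorder(i,0,h-i.shape[0],0,0,0)
cv2.imwrite('pics/m15.png',np.hstack([f(a),f(b)]))
st=bot.read_state();p=st['position'];print(p,st['force'],st['opening'])
for cc in(c,t):
    Q=(cloud(cc)-B)@M
    for lab,(x0,x1,y0,y1) in dict(rod=(-.056,-.03,-.055,.055),cross=(-.02,.015,-.12,.12)).items():
        m=(Q[...,0]>x0)&(Q[...,0]<x1)&(Q[...,1]>y0)&(Q[...,1]<y1)&(Q[...,2]>.103)&(Q[...,2]<.16)
        q=Q[m]
        if len(q)>3: print(lab,len(q),np.percentile(q,[2,50,98],axis=0).round(4).tolist())
    q=Q[(abs(Q[...,0]-.03)<.05)&(Q[...,1]<-.16)&(Q[...,1]>-.23)&(Q[...,2]>.06)&(Q[...,2]<.13)]
    if len(q): print('knob',len(q),np.percentile(q,[2,50,98],axis=0).round(4).tolist())
```

```text
[ 0.54210591 -0.38092859  0.29460242] [-0.2620199   0.97361856 -0.62555479] 0.5995153164715072
rod 89 [[-0.0499, -0.0546, 0.1223], [-0.0419, -0.0081, 0.1322], [-0.0349, 0.0506, 0.137]]
cross 75 [[-0.0193, -0.0601, 0.1095], [-0.0042, 0.0017, 0.1135], [0.0027, 0.0518, 0.1181]]
rod 202 [[-0.0503, -0.0526, 0.1262], [-0.0437, -0.0006, 0.1339], [-0.0361, 0.0535, 0.1384]]
cross 620 [[-0.0157, -0.1036, 0.1041], [0.0006, 0.005, 0.1151], [0.0114, 0.1126, 0.1196]]
knob 71 [[0.0333, -0.2051, 0.0827], [0.0442, -0.1938, 0.0944], [0.056, -0.182, 0.0982]]
```

View pics/m15.png

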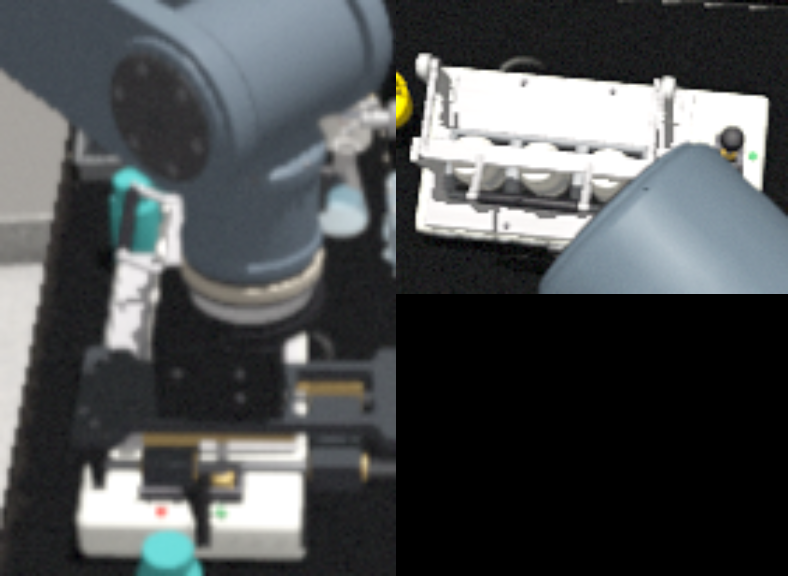

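Top view: the knob sits at the green end (732,140), 49 mm back and at the same height as when parked, so it has fully dropped. The bar is level over the three caps and the arm is clear. Handing in.

Run:
```python
from h import *
print(bot.hand_in(), bot.read_state()['time_s'])
```

```text
the job is handed in; nothing more can be done
the job is handed in; nothing more can be done
```

The job is done and handed in at about 20 s of the 64 s allowed; no verdict is reported.

**What I did**
- I pushed the open keeper bar a little further back so the gripper body could clear it.
- I stood the white-capped bottle in the middle bay with the fingers on the shaker's front and rear sides.
- I pinched the bar's grip, led it down over the three caps and pressed it until it stopped.
- I lifted the lever 17 mm, moved it back and let it drop into the rear pocket.

**Last checks**
- **Bottle:** after I set it down, all three cap tops measured the same height, about 102 mm above the bay floor, so it is fully down.
- **Bar:** it lies level, with the rod's height unchanged between release and hand-in. I did not see the catch itself. That it is latched rests on the hard stop and on the bar staying down.
- **Lever:** the knob measured 49 mm back, at its parked height within 1 mm. The gripper was empty and the arm clear of everything.

**What disagreed**
- **Cameras:** the side camera read about 3 to 5 mm off in y against the top view and the robot. I corrected for this when placing things.
- **Pressing force:** the final press on the bar briefly reached 41 N through the fingertips. That is well below the 120 N wrist limit, but just above the 40 N limit, which is stated for the arm and gripper body. I backed off straight away.

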